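Gauge the wear of a rubber plug

TASK

Measure how deep the worn rubber plug sits in its holder: free the gauge's clamp lever, lower the probe into the bore until it gently touches the rubber, then swing the lever back to clamp the probe at that height, still touching. The rubber is soft, so do not press hard on it, and leave the things lying around where they are.

Things in the scene. Friction and masses are not known exactly. Their poses are not given: they have to be found in the camera images.
- stand: Depth gauge, fixed to the table. Grey base plate 84 x 150 x 20 mm (x, y, z), steel column 24 mm thick on its right (-y) at y = -75 mm, whose arm holds an aluminium guide block (36 mm in x; y -16 to +42 mm; top at z = 150 mm). The column ends at z = 156 mm. Origin on the table under the probe's axis; z up.
- holder: Fixed aluminium tube on the base plate under the probe, 42 mm across, 60 mm tall, origin at its underside, with a 16 mm bore down its axis. The black rubber plug sits down in the bore, 10 to 44 mm below the rim; its depth is not known and cannot be seen well. It yields about 3 N per mm and is spoilt if it is ever pressed with more than 12 N.
- bore_mouth (a point): Centre of the holder's rim (top of the bore), z up.
- probe: The probe: vertical steel rod 10 mm thick, 175 mm long with its knob, sliding straight up and down in the guide block. Origin at its lower tip. It weighs 0.12 kg and its slide rubs with about 3 N, so it stays at whatever height it is left (moving it down takes about 2 N when the clamp is free).
- probe_knob (a point): Centre of the black ribbed knob at the rod's top, 19 mm across and 24 mm tall, above everything else; its flat top is 12 mm higher than this point. It may be pressed on from above or pinched. At rest the probe starts with its tip just above the rim.
- clamp (a joint): Angle of the clamp lever about the vertical axis through clamp_pivot: 0 = free (stop), 0.9 = fully clamped (stop); growing anticlockwise seen from above. An eccentric bears on the rod from about 0.3 on, hardest at 0.82, and from 0.75 the rod counts as clamped (it then resists about 20 N). It starts clamped. Turning it takes up to about 8 N at the pin; it stays at either end, but may ease back slowly if left part way.
- clamp_pin (a point): Centre of the upright black round pin at the lever's free end, 11 mm thick; above the lever bar (9 mm thick) it is bare over 39 mm, its top 19 mm above this point. It turns with the lever, 85 mm from clamp_pivot. It may be pinched from above or pushed from the side.
- clamp_pivot (a point): Point on the lever's vertical axis, level with clamp_pin; on the guide block, 24 mm left (stand +y) of the probe's axis. Does not move. Seen from here, the pin lies at an angle of (joint - 0.45) rad anticlockwise from the stand's +y.
- gloss_tile: Bystander: black glass tile in a frame, 62 x 88 x 13 mm, lying left of the gauge. Origin at its underside.
- parts_pot: Bystander: white pot with green lid, 45 mm across, 43 mm tall. Origin at its underside.
- sharpener: Bystander: small metal pencil sharpener, 15 x 25 x 14 mm. Origin at its underside.
- tweezers: Bystander: tweezers lying flat, 120 mm long. Origin at its underside.

How it is judged:
On the way, in this order (a step that is already met when the one before it is completed fails the run):
1. the clamp lever is freed (value of joint clamp below 0.35 rad), for 0.2 s.
2. the probe touches the rubber while the clamp is free (contact force between probe and holder above 0.5 N and value of joint clamp below 0.4 rad), for 0.2 s.
At the end, for the whole second after the job is handed in: the lever is clamped (joint above 0.75 rad) and the probe stands still, its tip still touching the rubber (more than 0.2 N) (value of joint clamp above 0.75 rad and contact force between probe and holder above 0.2 N and linear speed of probe below 0.005 m/s).
It fails at once if the rubber is pressed with more than 12 N (contact force between probe and holder above 12 N).
It fails at once if a bystander is shifted by more than 20 mm (distance of any of gloss_tile, parts_pot, sharpener, tweezers from where it was at the start of the episode above 0.02 m).
It also fails if it takes over 64 s, if anything falls off the work surface, if the arm or the gripper's body presses on something with over 40 N, if the wrist force passes 120 N, or if a joint passes its speed limit or range.

ROBOT

A 6-joint arm with a two-finger parallel gripper is mounted at the origin on a cart in front of the work surface, level with it; the furniture and walls round the work are solid. World frame = base frame: x ahead of the robot, y to its left, z up, the work surface at z = 0. Lengths are in m, angles in rad, forces in N, time in s.
With the tool pointing down it reaches from about 0.275 to 1 m from the base axis. Payload 8.4 kg.
Tool frame: the origin (TCP) lies midway between the tips of the shut fingers; the grasp point (between the pads) lies 19 mm behind it; z points along the fingers, y is the direction in which the jaws open and shut (so a half turn about z gives the same grasp; the last joint's range is limited). The gripper opens to 85 mm and grips with 20 to 120 N. Pads are 22 mm wide; open, the fingers measure 114 mm over their backs; the gripper's body (76 mm by 85 mm) begins 54 mm behind the grasp point. The pads swing forward as they close: fully open they stand 13 mm farther back than shut.
Start: joints at [-1.14, 0.353, 1.633, -0, 1.155, -0.002], TCP at [0.262, -0.567, 0.231] pointing down, gripper open.
Joint ranges: [-2.63, 2.63], [-0.92, 2.1], [0.06, 2.66], [-1.3, 4.44], [0, 2.69], [-3.02, 3.02]. Speed limits (rad/s): [2.22, 2.22, 2.79, 3.14, 3.14, 3.14].

INTERFACE

Orientations are given as [roll, pitch, yaw] about the fixed x, y, z axes, in that order (R = Rz(yaw) Ry(pitch) Rx(roll)).
In Python, from bench import manip gives the robot as it stands.
- The arm moves only by the tool send_rows, never from a script. Its argument "steps" is a list of rows, each an object of numbers: "x", "y", "z": the shift along the tool's x, y, z in mm; "roll": the turn about the tool's z in units of 10 degrees (1.0 is 10 degrees); "claw": the finger opening in mm, from 0 to 85.4. A call has 1 to 20 rows; each row is the pose to reach, as a shift and turn from the pose commanded when the call began, along the tool's axes at that moment; what a row does not reach only later rows make up. A row lasts 1/8 s, in which the tool goes at most 62.5 mm and 10.7 degrees, less where a joint would pass 70% of its speed; a pose out of reach is approached as far as the arm can. A call with a gripper value outside its range is refused whole. The fingers move at their own pace and stop on an object; the grip force is fixed at half the most. Time passes only in rows, so rows that repeat a pose let the fingers close. It gives the time, the measured TCP pose, the force and the opening at its end, in the units of the state.
- manip.get_state(): the state, without advancing time (a new reading comes with each control period).
- manip.read_camera(name): name is "scene" or "side" or "wrist"; returns a dict with "image" (480x640x3 uint8, red, green, blue), "fovy" (degrees; the focal length in pixels is half the picture's height over the tangent of half this angle, whatever the lens; pixels are square), "cx", "cy" (the principal point, pixels), "extrinsics" (4x4, takes a point from world to camera coordinates); the wrist camera has in their place "hand_eye" (4x4, takes a point from camera to tool coordinates, whose origin is the TCP and whose axes are the flange's). Camera axes: x right, y down, z forward; pixel columns grow to the right and rows downward; lengths in m; the calibration is good to about 2 mm. A picture is of the moment at which its call begins: read the wrist's pose just before it. There is no depth.
- manip.finish_job(): hands the job in, once; it reports no verdict.
Trained networks look in a picture, given as the dict that the camera call returned (one of the last four; its "shot" number tells which), for a name from the list of things; names that differ only in an ending like _2 or _b are one class to them, and where a whole thing is asked for, a point or a joint stands for the part that bears it (a point fixed in the world has none). Each returns a list of dicts, best first, with "score" (0 to 1); they miss things now and then, are a little off and sometimes report something else, mostly with a low value. They report only what shows in the picture. A call takes as long as a camera call.
- manip.cut_out(picture, thing): "pixels" (480x640 bool, what is visible of it) and "box" ([centre column, centre row, width, height] as shares, 0 to 1, of the picture: columns of its width, rows of its height, round what is visible of it).
- manip.tip_of(picture, thing): "centre" ([column, row] as shares, 0 to 1, of the picture: columns of its width, rows of its height: a listed point, or the origin of a listed thing).
The state is a dict: "t": time; "joints": joint angles; "joint_vel": joint speeds; "effort": joint torques, N m; "eef_pos": TCP position; "eef_rot": TCP orientation; "force": force on the tool from outside, world axes, zero at the start; "wrist_torque": the same for the moment, N m; "opening": finger opening in m.
Only numpy, scipy, OpenCV 4.12 (cv2) and the standard library are available. Lean on these libraries where they do the work, as an engineer would, in place of code of your own. Each camera call takes 0.05 s, during which the arm holds its last target. There are 200 camera calls.

## Working session

There is one attempt and no reset: what is moved stays moved. The work goes in short steps, Python scripts to look and compute and a tool call to move; the robot and the scene stay as the last step left them, time stands still between calls to the robot, and variables do not carry over. Pictures are saved under pics/ and viewed, about 8 in all and at most 12, crops included, and the job is handed in when it is done.

Besides the shell and the picture viewer there is one more tool, called after "Request:" as a command line: name --argument value ..., lists and objects as JSON in quotes. send_rows: Moves the arm, as the interface text tells. Its arguments: {"type":"object","properties":{"steps":{"type":"array","items":{"type":"object","properties":{"x":{"type":"number"},"y":{"type":"number"},"z":{"type":"number"},"roll":{"type":"number"},"claw":{"type":"number"}}}}},"required":["steps"]}

```bash
mkdir -p pics
cat > h.py <<'E'
import numpy as np, cv2
from bench import manip
def ray(c,px):
    f=240/np.tan(np.radians(c["fovy"])/2)
    d=np.array([(px[0]-c["cx"])/f,(px[1]-c["cy"])/f,1.])
    E=np.array(c["extrinsics"]);R=E[:3,:3];t=E[:3,3]
    return -R.T@t, R.T@d/np.linalg.norm(d)
def tri(rs):
    A=0;b=0
    for o,d in rs:
        P=np.eye(3)-np.outer(d,d);A=A+P;b=b+P@o
    X=np.linalg.solve(A,b)
    return X,[np.linalg.norm((np.eye(3)-np.outer(d,d))@(X-o)) for o,d in rs]
def save(c,n): cv2.imwrite("pics/"+n+".png",c["image"][:,:,::-1])
E
python3 - <<'E'
from h import *
np.set_printoptions(precision=4,suppress=True)
C={n:manip.read_camera(n) for n in("scene","side")}
cv2.imwrite("pics/a.png",cv2.resize(np.hstack([C["scene"]["image"],C["side"]["image"]])[:,:,::-1],(800,300)))
save(C["scene"],"scene");save(C["side"],"side")
for th in ["probe_knob","clamp_pin","clamp_pivot","bore_mouth","probe","stand","holder","gloss_tile","parts_pot","sharpener","tweezers"]:
    rs=[]
    for n,c in C.items():
        r=manip.tip_of(c,th)
        if r:
            p=np.array(r[0]["centre"])*[640,480];print(th,n,p,round(r[0]["score"],2));rs.append(ray(c,p))
    if len(rs)==2: print("   ",*tri(rs))
s=manip.get_state();print(s["eef_pos"],s["eef_rot"],s["force"],s["opening"])
E
```

```text
probe_knob scene [276.288 250.704] 0.85
clamp_pin scene [259.008 324.384] 0.86
clamp_pin side [294.592 203.424] 0.63
    [0.4441 0.1323 0.179 ] [np.float64(0.0033857883794246426), np.float64(0.003385788379424777)]
clamp_pivot scene [270.4   285.888] 0.61
clamp_pivot side [318.592 213.6  ] 0.83
    [0.4869 0.0542 0.1772] [np.float64(0.0036025351116839876), np.float64(0.0036025351116839134)]
bore_mouth scene [280.512 310.512] 0.69
bore_mouth side [316.288 254.976] 0.89
    [0.4809 0.0342 0.0783] [np.float64(0.0028556094989599474), np.float64(0.0028556094989599465)]
probe scene [390.784 227.904] 0.6
stand scene [283.52  330.816] 0.86
stand side [320.    280.608] 0.81
    [0.4854 0.0299 0.0042] [np.float64(0.0011393660232642854), np.float64(0.0011393660232643182)]
holder scene [282.624 327.024] 0.66
holder side [320.768 274.176] 0.7
    [0.4866 0.0318 0.0209] [np.float64(0.0027092635212836447), np.float64(0.0027092635212836017)]
gloss_tile scene [259.712 392.784] 0.95
gloss_tile side [286.4   259.008] 0.58
    [0.4271 0.1676 0.0056] [np.float64(0.00029960801916469434), np.float64(0.0002996080191647757)]
parts_pot scene [383.104 256.176] 0.61
parts_pot side [334.08  357.408] 0.84
    [ 0.4358 -0.2761  0.0032] [np.float64(0.0006208975822959833), np.float64(0.000620897582296011)]
sharpener scene [326.784 332.112] 0.66
sharpener side [321.472 189.408] 0.75
    [0.4198 0.0613 0.2047] [np.float64(0.08600159926679926), np.float64(0.0860015992667994)]
tweezers scene [391.808 224.688] 0.5
tweezers side [372.224 386.88 ] 0.65
    [ 0.4789 -0.3795  0.003 ] [np.float64(0.0007131254198291494), np.float64(0.0007131254198290386)]
[ 0.2621 -0.5674  0.2313] [-3.1416 -0.      0.4328] [1.0745 0.4707 0.3161] 0.08509084489332887
```

View pics/scene.png

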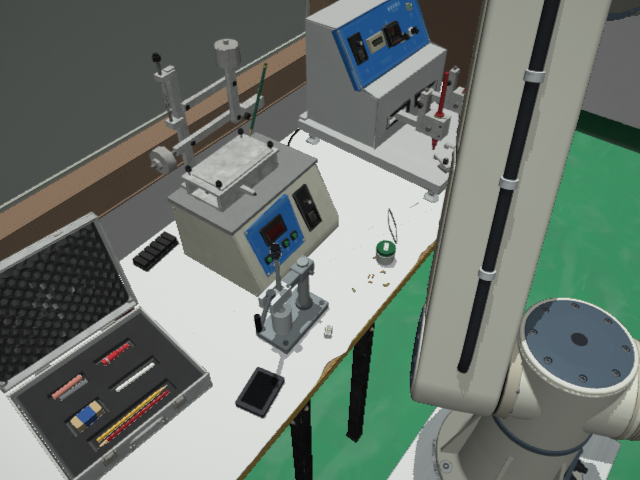

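View pics/side.png

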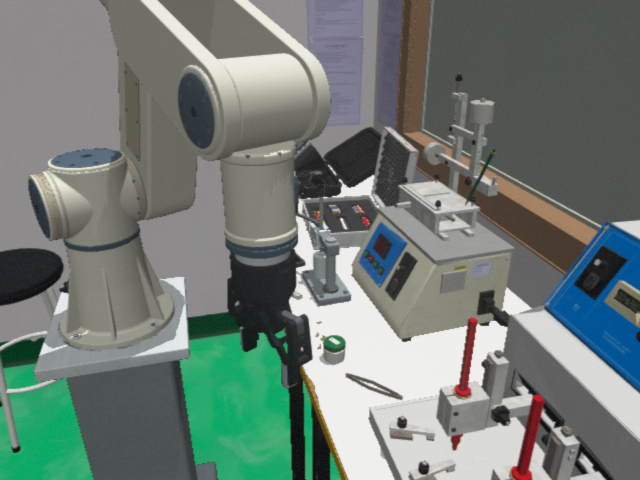

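Request:
send_rows --steps '[{"z":-60},{"z":-120},{"x":30,"y":-40,"z":-170},{"x":65,"y":-85,"z":-170},{"x":100,"y":-130,"z":-170},{"x":135,"y":-175,"z":-170},{"x":170,"y":-220,"z":-170},{"x":205,"y":-265,"z":-170},{"x":240,"y":-310,"z":-170},{"x":275,"y":-355,"z":-170},{"x":310,"y":-400,"z":-170},{"x":345,"y":-450,"z":-170},{"x":370,"y":-485,"z":-170},{"x":388,"y":-511,"z":-170},{"x":388,"y":-511,"z":-170},{"x":388,"y":-511,"z":-170}]'

```text
validation failed for argument at $.st...
```

```bash
cat >> h.py <<'E'
from scipy.spatial.transform import Rotation as Ro
def tool(s):
    T=np.eye(4);T[:3,:3]=Ro.from_euler("xyz",s["eef_rot"]).as_matrix();T[:3,3]=s["eef_pos"];return T
def wcam():
    s=manip.get_state();c=manip.read_camera("wrist")
    c["extrinsics"]=np.linalg.inv(tool(s)@np.array(c["hand_eye"]));return c
def pt(c,th):
    r=manip.tip_of(c,th)
    return (np.array(r[0]["centre"])*[640,480],round(r[0]["score"],2)) if r else None
E
python3 - <<'E'
from h import *
np.set_printoptions(precision=4,suppress=True)
C={"w":wcam(),"scene":manip.read_camera("scene"),"side":manip.read_camera("side")}
save(C["w"],"w1")
print(np.array(C["w"]["hand_eye"]))
for th in ["probe_knob","clamp_pin","clamp_pivot","bore_mouth","stand","gloss_tile","sharpener"]:
    rs=[]
    for n,c in C.items():
        r=pt(c,th)
        if r: print(th,n,*r);rs.append(ray(c,r[0]))
    if len(rs)>1: print("   ",*tri(rs))
s=manip.get_state();print(s["t"],s["eef_pos"],s["eef_rot"],s["force"],s["joints"])
E
```

```text
[[-0.0003 -0.9651 -0.262   0.0661]
 [ 1.     -0.0002 -0.0001 -0.0004]
 [ 0.0001 -0.262   0.9651 -0.1435]
 [ 0.      0.      0.      1.    ]]
probe_knob scene [275.2 250.8] 0.66
probe_knob side [320.896 189.12 ] 0.51
    [0.4882 0.0306 0.2495] [np.float64(0.0019753664801401144), np.float64(0.0019753664801400615)]
clamp_pin scene [259.776 327.024] 0.67
clamp_pin side [294.016 203.088] 0.66
    [0.4417 0.1349 0.1783] [np.float64(0.005085412866666214), np.float64(0.005085412866666261)]
clamp_pivot scene [272.576 286.176] 0.69
clamp_pivot side [318.08  213.984] 0.65
    [0.4844 0.0519 0.177 ] [np.float64(0.004380458098384463), np.float64(0.0043804580983844744)]
bore_mouth scene [280.704 306.384] 0.86
bore_mouth side [320.192 250.608] 0.85
    [0.4864 0.0309 0.0889] [np.float64(0.0013751480292677836), np.float64(0.0013751480292678508)]
stand scene [283.008 331.296] 0.84
stand side [373.696 387.888] 0.69
    [ 0.6042 -0.0975 -0.2588] [np.float64(0.008702301058789436), np.float64(0.008702301058789256)]
gloss_tile scene [257.472 391.68 ] 0.87
gloss_tile side [284.416 262.608] 0.6
    [ 0.4274  0.1667 -0.0014] [np.float64(0.006736465001707837), np.float64(0.006736465001707966)]
sharpener scene [324.48  333.792] 0.61
sharpener side [297.792 299.088] 0.62
    [ 0.4165 -0.0228 -0.0075] [np.float64(3.714228337170146e-05), np.float64(3.714228337160451e-05)]
2.4 [ 0.2621 -0.5674  0.2313] [-3.1416 -0.      0.4328] [0.9185 0.0358 0.1512] [-1.1404  0.353   1.6334  0.      1.1552 -0.0024]
```

View pics/w1.png

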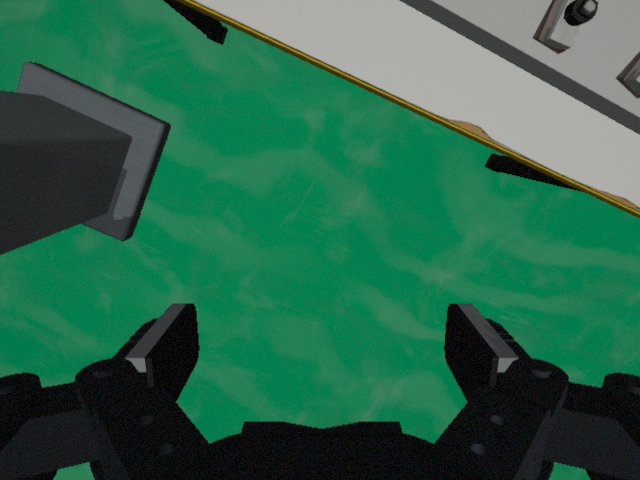

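Request:
send_rows --steps '[{"x":0,"y":0,"z":-60,"roll":0,"claw":85},{"x":0,"y":0,"z":-120,"roll":0,"claw":85},{"x":30,"y":-36,"z":-170,"roll":-0.5,"claw":85},{"x":65,"y":-77,"z":-189,"roll":-1,"claw":85},{"x":100,"y":-119,"z":-189,"roll":-1.5,"claw":85},{"x":135,"y":-160,"z":-189,"roll":-2,"claw":85},{"x":170,"y":-202,"z":-189,"roll":-2.5,"claw":85},{"x":205,"y":-243,"z":-189,"roll":-3,"claw":85},{"x":240,"y":-285,"z":-189,"roll":-3.5,"claw":85},{"x":275,"y":-327,"z":-189,"roll":-4,"claw":85},{"x":310,"y":-368,"z":-189,"roll":-4.5,"claw":85},{"x":345,"y":-410,"z":-189,"roll":-5,"claw":85},{"x":380,"y":-451,"z":-189,"roll":-5.5,"claw":85},{"x":415,"y":-493,"z":-189,"roll":-6,"claw":85},{"x":440,"y":-523,"z":-189,"roll":-6.52,"claw":30},{"x":459,"y":-545,"z":-189,"roll":-6.52,"claw":30},{"x":459,"y":-545,"z":-189,"roll":-6.52,"claw":30},{"x":459,"y":-545,"z":-189,"roll":-6.52,"claw":30}]'

```text
t: 4.65
eef_pos: [0.45, 0.1194, 0.4202]
eef_rot: [-3.141, 0.0, 1.571]
force: [0.3, -0.6, -0.1]
opening: 0.03
```

Run:
```python
from h import *
np.set_printoptions(precision=4,suppress=True)
C={"w":wcam(),"scene":manip.read_camera("scene"),"side":manip.read_camera("side")}
save(C["w"],"w2")
for th in ["probe_knob","clamp_pin","clamp_pivot","stand"]:
    rs=[]
    for n,c in C.items():
        r=pt(c,th)
        if r and r[1]>.4: print(th,n,*r);rs.append(ray(c,r[0]))
    if len(rs)>1: print("   ",*tri(rs))
    z={"probe_knob":.245,"clamp_pin":.178,"clamp_pivot":.178,"stand":0}[th]
    if rs: o,d=rs[0];print("   w@z",o+d*(z-o[2])/d[2])
s=manip.get_state();print(s["t"],s["eef_pos"],s["eef_rot"],s["force"],s["joints"])
```

```text
probe_knob w [367.104 322.32 ] 0.9
probe_knob scene [274.496 252.72 ] 0.9
probe_knob side [322.496 188.592] 0.48
    [0.4894 0.0315 0.2487] [np.float64(0.0020434085734854315), np.float64(0.004596430045833921), np.float64(0.005233141748975437)]
   w@z [0.4884 0.0281 0.245 ]
clamp_pin w [316.928 190.704] 0.96
clamp_pin scene [257.728 321.408] 0.85
clamp_pin side [294.72 203.28] 0.74
    [0.446  0.1305 0.1813] [np.float64(0.0003941137524088188), np.float64(0.0008410631784077672), np.float64(0.0011875944612351527)]
   w@z [0.4455 0.13   0.178 ]
clamp_pivot w [359.872 265.584] 0.68
clamp_pivot scene [268.416 286.416] 0.58
clamp_pivot side [319.168 213.888] 0.61
    [0.4888 0.056  0.1759] [np.float64(0.0011528834190562916), np.float64(0.0028178228619960997), np.float64(0.0035135537259248836)]
   w@z [0.4876 0.0561 0.178 ]
stand w [348.992 240.192] 0.57
stand scene [284.416 332.208] 0.84
stand side [323.008 281.376] 0.58
    [ 0.489   0.0307 -0.0012] [np.float64(0.0027857365920920846), np.float64(0.006008918273352294), np.float64(0.005912356290807082)]
   w@z [0.4887 0.0339 0.    ]
5.4 [0.4502 0.1199 0.4203] [-3.1415  0.      1.5708] [0.4973 0.3554 0.3236] [ 0.257  -0.0386  1.6913 -0.      1.489   0.257 ]
```

View pics/w2.png

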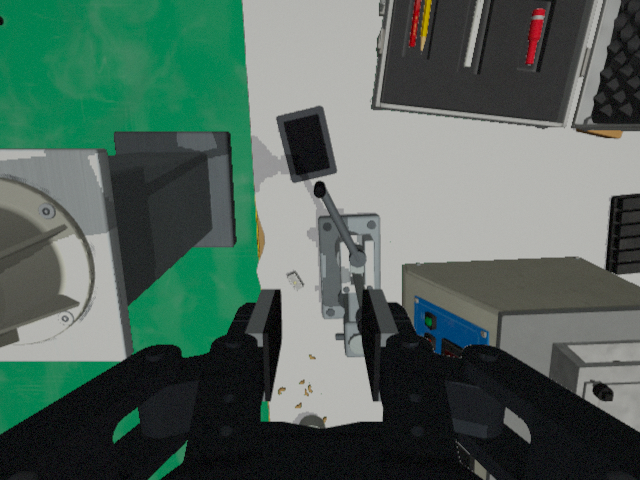

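Run:
```python
from h import *
a=cv2.imread("pics/scene.png")[170:350,160:340];b=cv2.imread("pics/w2.png")[180:360,300:480]
cv2.imwrite("pics/crop.png",np.hstack([cv2.resize(q,(400,400),interpolation=cv2.INTER_CUBIC) for q in(a,b)]))
```

```text
(no output)
```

View pics/crop.png

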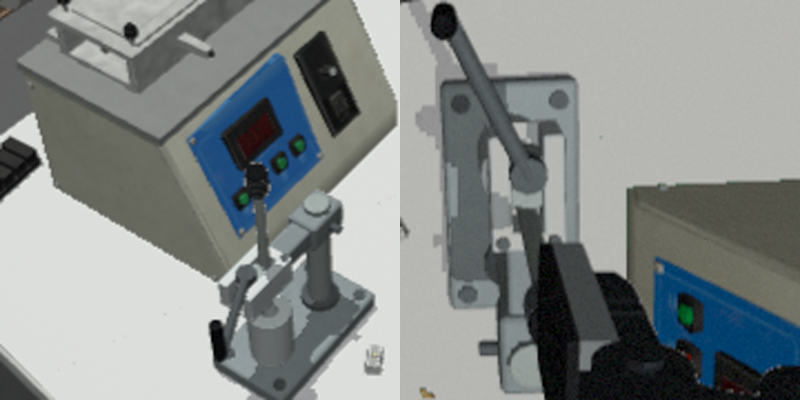

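Run:
```python
from h import *
np.set_printoptions(precision=4,suppress=True)
c=manip.read_camera("scene");w=wcam()
for cc,p in((c,(256.8,296)),(w,(402.6,264.6))):
    o,d=ray(cc,p);X=o+d*(0-o[2])/d[2];print(X)
o,d=ray(c,(233,234));print(o+d*(X[1]-o[1])/d[1])
```

```text
[ 0.5939 -0.0067  0.    ]
[ 0.5667 -0.0018  0.    ]
[ 0.6336 -0.0018  0.1748]
```

Request:
send_rows --steps '[{"x":11,"y":-4,"z":40,"roll":0,"claw":30},{"x":11,"y":-4,"z":90,"roll":0,"claw":30},{"x":11,"y":-4,"z":140,"roll":0,"claw":30},{"x":11,"y":-4,"z":180,"roll":0,"claw":30},{"x":11,"y":-4,"z":205,"roll":0,"claw":30},{"x":11,"y":-4,"z":225,"roll":0,"claw":30},{"x":11,"y":-4,"z":240,"roll":0,"claw":30},{"x":11,"y":-4,"z":248,"roll":0,"claw":30},{"x":11,"y":-4,"z":248,"roll":0,"claw":30}]'

```text
t: 6.62
eef_pos: [0.4462, 0.1309, 0.1721]
eef_rot: [-3.141, 0.0, 1.571]
force: [-0.3, -0.3, -0.5]
opening: 0.0302
```

Run:
```python
from h import *
w=wcam();save(w,"w3");s=manip.get_state();print(s["t"],s["eef_pos"],s["force"])
```

```text
6.675 [0.44648783 0.13095276 0.17258146] [ 0.46214015 -0.31938833 -0.18389858]
```

View pics/w3.png

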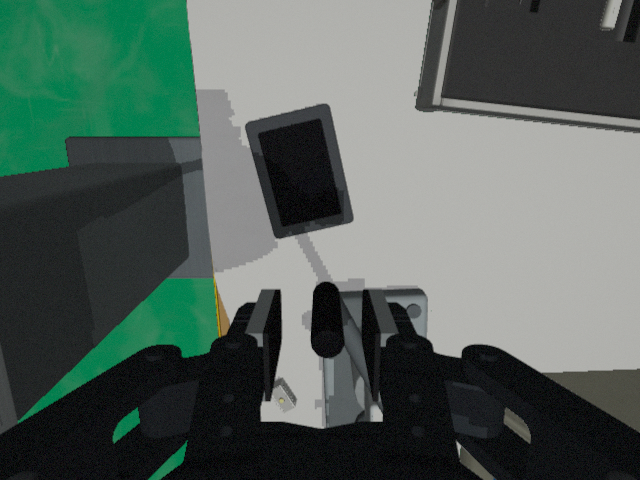

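The pin stands centred between the pads (column 327, pads at 275 and 372). I'm narrowing the opening and swinging the lever free.

Request:
send_rows --steps '[{"x":0,"y":0,"z":0,"roll":0,"claw":20},{"x":0,"y":0,"z":0,"roll":0,"claw":20},{"x":1.5,"y":6,"z":0,"roll":0,"claw":20},{"x":3,"y":10,"z":0,"roll":0,"claw":20},{"x":5,"y":15,"z":0,"roll":0,"claw":20},{"x":7,"y":20,"z":0,"roll":0,"claw":20},{"x":8,"y":25,"z":0,"roll":0,"claw":20},{"x":9.5,"y":30,"z":0,"roll":0,"claw":20},{"x":10,"y":36,"z":0,"roll":0,"claw":20},{"x":11,"y":42,"z":0,"roll":0,"claw":20},{"x":11,"y":48,"z":0,"roll":0,"claw":20},{"x":10.5,"y":54,"z":0,"roll":0,"claw":20},{"x":9.5,"y":60,"z":0,"roll":0,"claw":20},{"x":8,"y":66,"z":0,"roll":0,"claw":20},{"x":7,"y":71,"z":0,"roll":0,"claw":20},{"x":6,"y":74,"z":0,"roll":0,"claw":20},{"x":5,"y":76,"z":0,"roll":0,"claw":20},{"x":5,"y":76,"z":0,"roll":0,"claw":20}]'

```text
t: 8.93
eef_pos: [0.5224, 0.1358, 0.1723]
eef_rot: [3.141, 0.0, 1.571]
force: [-0.5, -0.0, -0.2]
opening: 0.02
```

Run:
```python
from h import *
w=wcam();save(w,"w4");s=manip.get_state();print(s["t"],s["eef_pos"],s["force"])
c=manip.read_camera("scene");d=manip.read_camera("side")
for q in(w,c,d): print(pt(q,"clamp_pin"))
print(tri([ray(q,pt(q,"clamp_pin")[0]) for q in (w,c)]))
```

```text
8.975 [0.52229512 0.13580513 0.17228821] [-0.6908729   0.28834511 -0.7182718 ]
(array([307.776, 320.016]), 0.75)
(array([228.8, 306. ]), 0.88)
(array([295.808, 297.504]), 0.22)
(array([0.51684728, 0.13057231, 0.16792753]), [np.float64(0.00044844982425390804), np.float64(0.00044844982425385475)])
```

Request:
send_rows --steps '[{"x":0,"y":2,"z":0,"roll":0,"claw":20},{"x":0,"y":3,"z":0,"roll":0,"claw":20}]'

```text
t: 9.57
eef_pos: [0.5251, 0.1357, 0.1722]
eef_rot: [-3.141, 0.0, 1.571]
force: [-1.5, -0.9, 0.3]
opening: 0.02
```

View pics/w4.png

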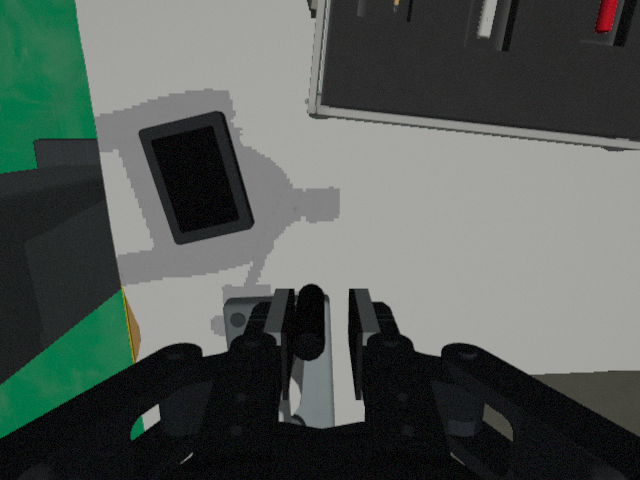

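Request:
send_rows --steps '[{"x":0,"y":-5,"z":0,"roll":0,"claw":20},{"x":0,"y":-5,"z":-20,"roll":0,"claw":20},{"x":0,"y":-5,"z":-60,"roll":0,"claw":20},{"x":0,"y":-5,"z":-110,"roll":0,"claw":0},{"x":0,"y":-5,"z":-140,"roll":0,"claw":0},{"x":-25,"y":-12,"z":-140,"roll":0,"claw":0},{"x":-55,"y":-20,"z":-140,"roll":0,"claw":0},{"x":-85,"y":-30,"z":-140,"roll":0,"claw":0},{"x":-105,"y":-36,"z":-130,"roll":0,"claw":0},{"x":-105,"y":-36,"z":-120,"roll":0,"claw":0},{"x":-105,"y":-36,"z":-120,"roll":0,"claw":0}]'

```text
t: 10.95
eef_pos: [0.4889, 0.0313, 0.2916]
eef_rot: [-3.14, -0.0, 1.57]
force: [0.1, -0.1, 0.6]
opening: -0.0001
```

Run:
```python
from h import *
s=manip.get_state();print(s["t"],s["eef_pos"],s["force"],s["opening"])
w=wcam();c=manip.read_camera("scene");d=manip.read_camera("side")
r=[]
for t in("clamp_pin","clamp_pivot"):
  R=[(q,pt(q,t)) for q in(w,c,d)];R=[(q,p) for q,p in R if p and p[1]>.4]
  print(t,[p for q,p in R],tri([ray(q,p[0]) for q,p in R]) if len(R)>1 else 0)
a=w["image"][:,:,::-1];b=c["image"][220:340,220:340,::-1];e=d["image"][160:280,260:380,::-1]
cv2.imwrite("pics/k.png",np.hstack([cv2.resize(a[180:,160:560],(500,375)),np.vstack([cv2.resize(b,(188,188)),cv2.resize(e,(187,187))]) if 0 else cv2.resize(np.vstack([b,e]),(187,375))]))
```

```text
10.95 [0.48885736 0.03129377 0.29155544] [ 0.06351821 -0.14613128  0.58782746] -0.0001447428832798657
clamp_pin [(array([374.912,  63.12 ]), 0.76), (array([227.904, 307.2  ]), 0.71), (array([322.176, 201.504]), 0.64)] (array([0.51826161, 0.13554162, 0.17423072]), [np.float64(0.0017348785300956382), np.float64(0.005216482686023256), np.float64(0.0038424185904096003)])
clamp_pivot [(array([318.272, 198.72 ]), 0.69), (array([270.72 , 287.424]), 0.74), (array([321.088, 212.496]), 0.87)] (array([0.48840849, 0.05519545, 0.17722778]), [np.float64(0.0018623763672327303), np.float64(0.007334732474894541), np.float64(0.008977179855377401)])
```

View pics/k.png

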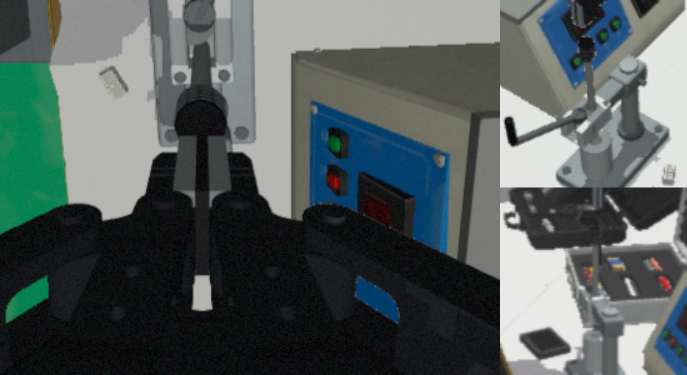

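Request:
send_rows --steps '[{"x":0,"y":0,"z":10,"roll":0,"claw":0},{"x":0,"y":0,"z":18,"roll":0,"claw":0},{"x":0,"y":0,"z":24,"roll":0,"claw":0},{"x":0,"y":0,"z":27,"roll":0,"claw":0},{"x":0,"y":0,"z":30,"roll":0,"claw":0},{"x":0,"y":0,"z":33,"roll":0,"claw":0},{"x":0,"y":0,"z":36,"roll":0,"claw":0},{"x":0,"y":0,"z":36,"roll":0,"claw":0}]'

```text
t: 12.4
eef_pos: [0.4892, 0.0309, 0.2561]
eef_rot: [-3.142, -0.0, 1.571]
force: [-0.9, 0.1, 0.3]
opening: -0.0005
```

Run:
```python
from h import *
for i in range(6):
    s=manip.get_state();print(s["t"],s["eef_pos"],s["force"]);c=manip.read_camera("scene") if i%2 else manip.read_camera("side")
print(pt(c,"probe_knob"))
```

```text
12.4 [0.48921371 0.03089307 0.25612729] [-0.88601845  0.14577426  0.27117016]
12.45 [0.48920119 0.03089181 0.2561928 ] [ 0.13392906  0.62023086 -0.67175261]
12.5 [0.48923445 0.03089183 0.25626177] [-0.40333074  0.59353155 -0.65776257]
12.55 [0.48921211 0.03088628 0.25626638] [-0.22986103 -0.61014147 -0.18553169]
12.6 [0.48923158 0.03087742 0.25633092] [ 0.6813478  -0.13341196  0.72985612]
12.65 [0.48923527 0.03088904 0.25631445] [-0.81097887 -0.8547343   0.96094389]
(array([275.2  , 252.576]), 0.8)
```

Create f.py:
```python
from h import *
F=[];Z=[]
for i in range(8):
    s=manip.get_state();F.append(s["force"]);Z.append(s["eef_pos"][2]);manip.read_camera("side")
print(round(s["t"],2),"z",np.mean(Z).round(5),"F",np.mean(F,0).round(2))
```

```text
(no output)
```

Request:
send_rows --steps '[{"x":0,"y":0,"z":1,"roll":0,"claw":0},{"x":0,"y":0,"z":2,"roll":0,"claw":0},{"x":0,"y":0,"z":3,"roll":0,"claw":0}]'

```text
t: 13.12
eef_pos: [0.4893, 0.0309, 0.2533]
eef_rot: [3.141, -0.0, 1.571]
force: [0.1, -0.3, 1.0]
opening: -0.0002
```

```bash
python3 f.py
```

```text
13.47 z 0.25321 F [0.3  0.05 0.58]
```

Request:
send_rows --steps '[{"x":0,"y":0,"z":1,"roll":0,"claw":0},{"x":0,"y":0,"z":2,"roll":0,"claw":0},{"x":0,"y":0,"z":3,"roll":0,"claw":0}]'

```text
t: 13.9
eef_pos: [0.4892, 0.0309, 0.2502]
eef_rot: [-3.142, 0.0, 1.571]
force: [-0.9, -0.3, 2.2]
opening: -0.0001
```

```bash
sed -i 's/range(8)/range(4)/' f.py; python3 f.py
```

```text
14.05 z 0.25015 F [-0.4  -0.44  0.28]
```

Request:
send_rows --steps '[{"x":0,"y":0,"z":1,"roll":0,"claw":0},{"x":0,"y":0,"z":2,"roll":0,"claw":0},{"x":0,"y":0,"z":2.5,"roll":0,"claw":0}]'

```text
t: 14.48
eef_pos: [0.4892, 0.0309, 0.2477]
eef_rot: [-3.142, -0.0, 1.571]
force: [-0.7, 0.7, 2.0]
opening: 0.0001
```

```bash
python3 f.py
python3 - <<'E'
from h import *
w=manip.read_camera("scene");d=manip.read_camera("side")
a=w["image"][200:320,220:340,::-1];b=d["image"][140:260,260:380,::-1]
cv2.imwrite("pics/k2.png",cv2.resize(np.hstack([a,b]),(800,400)))
E
```

```text
14.62 z 0.24772 F [-0.27 -0.05  1.02]
```

View pics/k2.png

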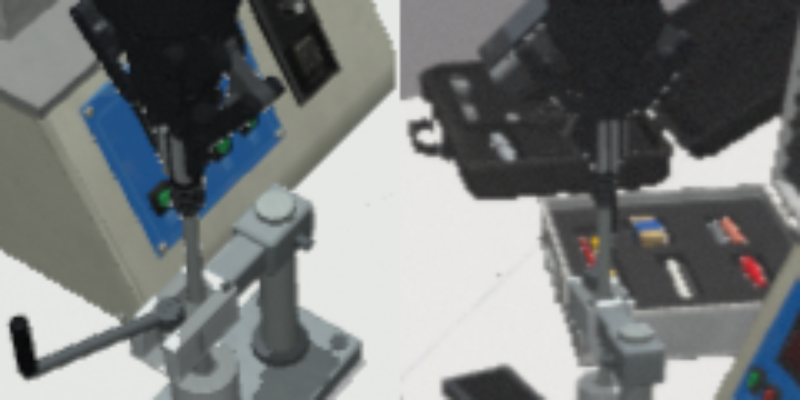

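Request:
send_rows --steps '[{"x":0,"y":0,"z":1,"roll":0,"claw":0},{"x":0,"y":0,"z":2,"roll":0,"claw":0},{"x":0,"y":0,"z":2.5,"roll":0,"claw":0}]'

```text
t: 15.15
eef_pos: [0.4893, 0.0309, 0.2453]
eef_rot: [3.142, 0.0, 1.571]
force: [-1.3, -0.1, 1.8]
opening: 0.0002
```

```bash
python3 f.py
```

```text
15.3 z 0.24522 F [-0.6   0.07  1.15]
```

Request:
send_rows --steps '[{"x":0,"y":0,"z":1,"roll":0,"claw":0},{"x":0,"y":0,"z":2,"roll":0,"claw":0},{"x":0,"y":0,"z":2.5,"roll":0,"claw":0}]'

```text
t: 15.72
eef_pos: [0.4892, 0.0309, 0.2427]
eef_rot: [-3.142, -0.0, 1.571]
force: [-0.7, 0.1, 1.2]
opening: 0.0002
```

```bash
python3 f.py
```

```text
15.88 z 0.24271 F [-0.43  0.39  1.29]
```

Request:
send_rows --steps '[{"x":0,"y":0,"z":1,"roll":0,"claw":0},{"x":0,"y":0,"z":2,"roll":0,"claw":0},{"x":0,"y":0,"z":2.5,"roll":0,"claw":0}]'

```text
t: 16.3
eef_pos: [0.4892, 0.0309, 0.2402]
eef_rot: [-3.142, -0.0, 1.571]
force: [-0.1, -0.6, 2.2]
opening: -0.0001
```

```bash
python3 f.py
```

```text
16.45 z 0.2402 F [-0.17 -0.19  1.29]
```

Request:
send_rows --steps '[{"x":0,"y":0,"z":1,"roll":0,"claw":0},{"x":0,"y":0,"z":2,"roll":0,"claw":0},{"x":0,"y":0,"z":2.5,"roll":0,"claw":0}]'

```text
t: 16.88
eef_pos: [0.4892, 0.0309, 0.2377]
eef_rot: [-3.142, 0.0, 1.571]
force: [0.2, 0.2, 1.4]
opening: 0.0001
```

```bash
python3 f.py
```

```text
17.02 z 0.2377 F [-0.2   0.23  0.84]
```

Request:
send_rows --steps '[{"x":0,"y":0,"z":1,"roll":0,"claw":0},{"x":0,"y":0,"z":2,"roll":0,"claw":0},{"x":0,"y":0,"z":2.5,"roll":0,"claw":0}]'

```text
t: 17.45
eef_pos: [0.4892, 0.0309, 0.2352]
eef_rot: [-3.142, 0.0, 1.571]
force: [-0.6, -1.2, 1.3]
opening: 0.0001
```

```bash
python3 f.py
```

```text
17.6 z 0.23521 F [-0.5  -0.32  1.03]
```

Request:
send_rows --steps '[{"x":0,"y":0,"z":1,"roll":0,"claw":0},{"x":0,"y":0,"z":2,"roll":0,"claw":0},{"x":0,"y":0,"z":2.5,"roll":0,"claw":0}]'

```text
t: 18.02
eef_pos: [0.4892, 0.0309, 0.2328]
eef_rot: [3.142, 0.0, 1.571]
force: [-0.2, -0.4, 2.0]
opening: -0.0001
```

```bash
python3 f.py
```

```text
18.18 z 0.2327 F [-0.53 -0.08  1.27]
```

Request:
send_rows --steps '[{"x":0,"y":0,"z":1,"roll":0,"claw":0},{"x":0,"y":0,"z":2,"roll":0,"claw":0},{"x":0,"y":0,"z":2.5,"roll":0,"claw":0}]'

```text
t: 18.6
eef_pos: [0.4892, 0.0309, 0.2302]
eef_rot: [-3.142, -0.0, 1.571]
force: [-0.6, -0.2, 1.8]
opening: -0.0003
```

```bash
python3 f.py
```

```text
18.75 z 0.2302 F [-0.48  0.32  1.08]
```

Request:
send_rows --steps '[{"x":0,"y":0,"z":1,"roll":0,"claw":0},{"x":0,"y":0,"z":2,"roll":0,"claw":0},{"x":0,"y":0,"z":2.5,"roll":0,"claw":0}]'

```text
t: 19.18
eef_pos: [0.4893, 0.0309, 0.2279]
eef_rot: [3.141, -0.0, 1.571]
force: [-1.4, -0.5, 4.5]
opening: -0.0001
```

```bash
python3 f.py
```

```text
19.32 z 0.22789 F [-0.9  -0.07  3.73]
```

Request:
send_rows --steps '[{"x":0,"y":0,"z":0.3,"roll":0,"claw":0},{"x":0,"y":0,"z":0.5,"roll":0,"claw":0},{"x":0,"y":0,"z":0.5,"roll":0,"claw":0}]'

```text
t: 19.75
eef_pos: [0.4893, 0.0309, 0.2274]
eef_rot: [3.141, -0.0, 1.571]
force: [-1.9, 0.5, 5.0]
opening: 0.0002
```

```bash
sed -i 's/range(4)/range(8)/' f.py; python3 f.py
```

```text
20.1 z 0.22744 F [-1.9   0.21  5.09]
```

Request:
send_rows --steps '[{"x":0,"y":0,"z":-2,"roll":0,"claw":0},{"x":0,"y":0,"z":-15,"roll":0,"claw":0},{"x":0,"y":0,"z":-45,"roll":0,"claw":0},{"x":0,"y":0,"z":-70,"roll":0,"claw":0},{"x":20,"y":6,"z":-75,"roll":0,"claw":32},{"x":50,"y":14,"z":-75,"roll":0,"claw":32},{"x":80,"y":23,"z":-75,"roll":0,"claw":32},{"x":103,"y":29.5,"z":-75,"roll":0,"claw":32},{"x":103,"y":29.5,"z":-75,"roll":0,"claw":32},{"x":103,"y":29.5,"z":-75,"roll":0,"claw":32}]'

```text
t: 21.4
eef_pos: [0.5185, 0.1334, 0.3025]
eef_rot: [-3.142, 0.0, 1.571]
force: [0.6, -0.4, 0.7]
opening: 0.032
```

Run:
```python
from h import *
s=manip.get_state();w=wcam();print(s["t"],s["eef_pos"],s["force"],s["opening"])
c=manip.read_camera("scene");d=manip.read_camera("side")
R=[(q,pt(q,"clamp_pin")) for q in(w,c,d)]
print([p for q,p in R],tri([ray(q,p[0]) for q,p in R if p and p[1]>.4]))
o,k=ray(w,R[0][1][0]);print(o+k*(.179-o[2])/k[2])
save(w,"w5")
```

```text
21.4 [0.51854107 0.1333933  0.30254942] [ 0.57513751 -0.44621174  0.74998244] 0.0320124285703241
[(array([325.12, 230.88]), 0.87), (array([280.704, 309.312]), 0.65), (array([321.984, 203.184]), 0.41)] (array([0.49209401, 0.10276065, 0.16809644]), [np.float64(0.04028886552922761), np.float64(0.057734034828032854), np.float64(0.026271850944016652)])
[0.5208165 0.1343626 0.179    ]
```

View pics/w5.png

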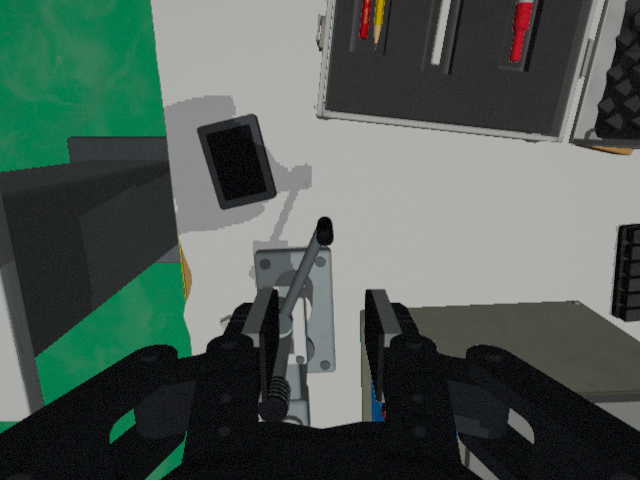

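Request:
send_rows --steps '[{"x":1,"y":2,"z":40,"roll":0,"claw":32},{"x":1,"y":2,"z":80,"roll":0,"claw":32},{"x":1,"y":2,"z":105,"roll":0,"claw":32},{"x":1,"y":2,"z":122,"roll":0,"claw":32},{"x":1,"y":2,"z":130,"roll":0,"claw":32},{"x":1,"y":2,"z":130,"roll":0,"claw":20},{"x":1,"y":2,"z":130,"roll":0,"claw":20},{"x":1,"y":2,"z":130,"roll":0,"claw":20}]'

```text
t: 22.7
eef_pos: [0.5212, 0.135, 0.1731]
eef_rot: [3.14, -0.0, 1.571]
force: [-0.2, -0.2, 0.2]
opening: 0.02
```

Run:
```python
from h import *
s=manip.get_state();w=wcam();print(s["t"],s["eef_pos"],s["force"],s["opening"])
p=pt(w,"clamp_pin");print(p);o,k=ray(w,p[0]);print(o+k*(.179-o[2])/k[2])
```

```text
22.7 [0.52120732 0.13502427 0.17307128] [-0.23192388 -0.20058614  0.21402809] 0.020034288838319925
(array([319.424, 319.488]), 0.96)
[0.52028918 0.13457226 0.179     ]
```

Request:
send_rows --steps '[{"x":1,"y":-5,"z":0,"roll":0,"claw":20},{"x":3,"y":-10,"z":0,"roll":0,"claw":20},{"x":4.5,"y":-15,"z":0,"roll":0,"claw":20},{"x":5.5,"y":-20,"z":0,"roll":0,"claw":20},{"x":6,"y":-26,"z":0,"roll":0,"claw":20},{"x":6,"y":-32,"z":0,"roll":0,"claw":20},{"x":6,"y":-38,"z":0,"roll":0,"claw":20},{"x":6,"y":-44,"z":0,"roll":0,"claw":20},{"x":5,"y":-50,"z":0,"roll":0,"claw":20},{"x":3.5,"y":-56,"z":0,"roll":0,"claw":20},{"x":2,"y":-62,"z":0,"roll":0,"claw":20},{"x":0,"y":-67,"z":0,"roll":0,"claw":20},{"x":-2,"y":-72,"z":0,"roll":0,"claw":20},{"x":-3.5,"y":-76,"z":0,"roll":0,"claw":20},{"x":-4.5,"y":-79,"z":0,"roll":0,"claw":20},{"x":-4.5,"y":-80,"z":0,"roll":0,"claw":20},{"x":-4.5,"y":-80,"z":0,"roll":0,"claw":20}]'

```text
t: 24.92
eef_pos: [0.442, 0.1302, 0.1724]
eef_rot: [3.139, 0.0, 1.571]
force: [6.9, -1.6, -4.9]
opening: 0.02
```

```bash
python3 f.py
python3 - <<'E'
from h import *
w=wcam()
p=pt(w,"clamp_pin");print(p);o,k=ray(w,p[0]);print(o+k*(.179-o[2])/k[2])
E
```

```text
25.27 z 0.17239 F [ 6.64 -1.65 -5.13]
(array([333.376, 316.896]), 0.82)
[0.44617855 0.13115727 0.179     ]
```

Request:
send_rows --steps '[{"x":0,"y":-1,"z":0,"roll":0,"claw":20},{"x":0,"y":-2,"z":0,"roll":0,"claw":20},{"x":0,"y":-2,"z":0,"roll":0,"claw":20}]'

```text
t: 25.8
eef_pos: [0.4417, 0.1302, 0.1725]
eef_rot: [3.135, 0.0, 1.571]
force: [15.1, -3.7, -10.6]
opening: 0.0199
```

```bash
sed -i 's/range(8)/range(4)/' f.py; python3 f.py
```

```text
25.95 z 0.17253 F [ 13.92  -3.54 -10.78]
```

Request:
send_rows --steps '[{"x":0,"y":3,"z":0,"roll":0,"claw":20},{"x":0,"y":4.5,"z":0,"roll":0,"claw":22},{"x":0,"y":4.5,"z":0,"roll":0,"claw":30},{"x":0,"y":4.5,"z":0,"roll":0,"claw":30},{"x":0,"y":4.5,"z":-20,"roll":0,"claw":30},{"x":0,"y":4.5,"z":-60,"roll":0,"claw":30},{"x":0,"y":4.5,"z":-110,"roll":0,"claw":30},{"x":0,"y":4.5,"z":-160,"roll":0,"claw":30},{"x":0,"y":4.5,"z":-200,"roll":0,"claw":30},{"x":0,"y":4.5,"z":-200,"roll":0,"claw":30}]'

```text
t: 27.25
eef_pos: [0.4444, 0.1308, 0.3754]
eef_rot: [3.136, -0.002, 1.571]
force: [-0.1, 0.2, -1.0]
opening: 0.03
```

Run:
```python
from h import *
np.set_printoptions(precision=4,suppress=True)
s=manip.get_state();w=wcam();c=manip.read_camera("scene");d=manip.read_camera("side")
print(s["t"],s["eef_pos"],s["force"])
for t in("clamp_pin","probe_knob","gloss_tile","sharpener","parts_pot"):
  R=[(q,pt(q,t)) for q in(w,c,d)];R=[(q,p) for q,p in R if p and p[1]>.4]
  print(t,tri([ray(q,p[0]) for q,p in R]) if len(R)>1 else R and R[0][1])
save(w,"w6");
a=c["image"][200:360,200:360,::-1];cv2.imwrite("pics/fin.png",np.hstack([cv2.resize(w["image"][:,:,::-1],(533,400))[:, 100:500],cv2.resize(a,(400,400))]))
```

```text
27.25 [0.4444 0.1308 0.3754] [-0.127   0.1688 -0.9572]
clamp_pin (array([0.4886, 0.0702, 0.0006]), [np.float64(0.050510625707810626), np.float64(0.0454895702039182), np.float64(0.025620338000945233)])
probe_knob (array([0.4929, 0.033 , 0.2108]), [np.float64(0.0015848431067028365), np.float64(0.001584843106702887)])
gloss_tile (array([0.4252, 0.1687, 0.0001]), [np.float64(0.0072910084176153545), np.float64(0.0030707078902076864), np.float64(0.009771540984213027)])
sharpener (array([ 0.413 , -0.0287, -0.0043]), [np.float64(0.0016770543477984345), np.float64(0.0027484224172529986), np.float64(0.0031677936290411984)])
parts_pot (array([ 0.4336, -0.2758,  0.0031]), [np.float64(0.0004919823003076492), np.float64(0.0004919823003076502)])
```

View pics/fin.png

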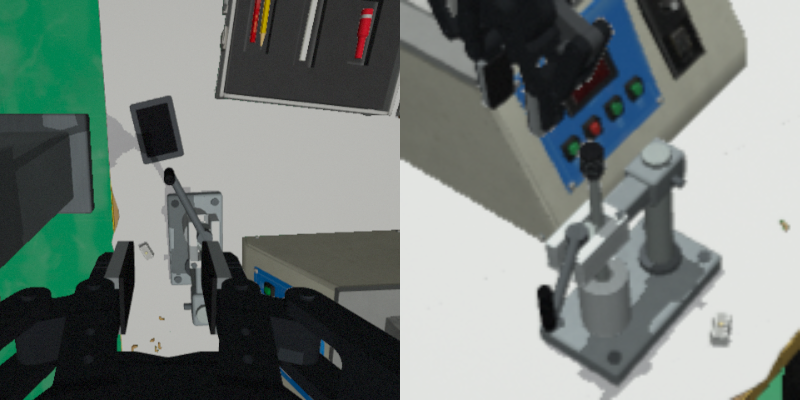

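```bash
python3 -c "
from bench import manip
print(manip.finish_job())"
```

```text
the job is handed in; nothing more can be done
None
```

I freed the lever, pressed the probe down until it touched the rubber, swung the lever back to its clamped stop and handed the job in at about 27 s. No verdict was reported.

- **Touch:** contact showed with the knob's top at z ≈ 0.228 m. I pressed 0.5 mm further, and the force rose at about 3 N/mm, as the rubber should. The wrist read about 5 N, of which I put roughly 4 N on the rubber. That places the tip about 27 mm below the rim, counting the slight squeeze of the rubber.
- **Clamp:** at the end of the swing the pin was at its starting position (x ≈ 0.446 m). Pushing 2 mm more moved it only 0.3 mm while the force doubled to 14 N, so it was on its stop. The last picture shows the lever in its starting, clamped position.
- **Bystanders:** by triangulation the tile, sharpener and pot are within about 8 mm of where they were, which is no more than the measurement error. I did not measure the tweezers again, but the arm never went near them after the start.

**Disagreements and gaps:**
- The final three-camera fix of the pin was inconsistent (rays about 50 mm apart), so I relied on the picture and the earlier wrist reading.
- The final knob height came out at 0.211 m against an expected 0.215 m, which is within camera error.
- I could not measure the contact force after clamping.

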